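# Knock a small sanding drum out of a large one and row both up by size

## Robot

A 6-joint arm with a two-finger parallel gripper is mounted at the origin on the work surface. World frame = base frame: x ahead of the robot, y to its left, z up, the work surface at z = 0. Lengths are in mm, angles in rad, forces in N, time in s.
With the tool pointing down it reaches from about 325 to 850 mm from the base axis. Payload 15.5 kg.
Tool frame: the origin (TCP) lies at the very end of the fingers, on their centre line; the grasp point (between the pads) lies 19 mm behind it (grasp_offset is the distance from the TCP to the grasp point, in mm); z points along the fingers, y is the line along which they close (so a half turn about z gives the same grasp; the last joint's range is limited). The gripper opens to 91 mm and grips with 3 to 60 N. Pads are 32 mm wide; open, the fingers measure 118 mm over their backs; the gripper's body (76 mm by 178 mm) begins 60 mm behind the grasp point.
Start: joints at [-1.268, 0.494, 1.345, -0, 1.302, -0.096], TCP at [242.121, -576.198, 213.915] pointing down, gripper open.
Joint ranges: [-2.91, 2.91], [-0.82, 2.16], [0.22, 2.67], [-1.22, 4.37], [0.12, 2.79], [-3.08, 3.08]. Speed limits (rad/s): [1.89, 1.89, 2.57, 3.01, 3.01, 3.01].

## Interface

Orientations are given as a unit quaternion [x, y, z, w].
In Python, from bench import sense, read_camera, camera_params, close_job, grasp_offset gives the robot as it stands.
- The arm moves only by the tool servo_tool, never from a script. Its arguments are lists of equal length, an entry for each row: "linear": the shift along the tool's x, y, z in units of 30 mm (1.0 is 30 mm), a list of three; "yaw": the turn about the tool's z in units of 5 degrees (1.0 is 5 degrees). In form: {"linear": [[dx, dy, dz], ...], "yaw": [yaw, ...]}. A call has 1 to 5 rows; each row shifts and turns the commanded pose from where the row before left it, along the tool's axes as they then stand; what a row does not reach is not made up. A row lasts 1/10 s, in which the tool goes at most 50 mm and 8.59 degrees, less where a joint would pass 70% of its speed; a pose out of reach is approached as far as the arm can. A call is refused whole if a number of a shift passes 1 or a number of a turn 1, either way. A call with a gripper value outside its range is refused whole. "hand" is the closure, from -1 (fully open) to 1 (shut), set as the call begins (left out, the last holds). The fingers move at their own pace and stop on an object; "newtons" is the grip in N (left out, the last holds). Time passes only in rows, so rows that do not move let the fingers close. It gives the time, the measured TCP pose, the force, the opening and the grip force at its end, in the units of the state.
- sense(): the state, without advancing time (a new reading comes with each control period).
- read_camera(name): name is "side" or "top"; returns the picture (400x640x3 uint8, red, green, blue); there is no depth.
- camera_params(name): a dict with "fx", "fy", "cx", "cy" (pixels), "R" (3x3) and "t" (3): a world point X has camera coordinates R X + t. Camera axes: x right, y down, z forward; pixel columns grow to the right and rows downward; lengths in mm; the calibration is good to about 2 mm. A picture is of the moment at which its call begins. camera_params takes no time and is no camera call.
- close_job(): hands the job in; it is judged then, once.
The state is a dict: "time": time; "joints": joint angles; "dq": joint speeds; "tau": joint torques, N m; "eef_pos": TCP position; "eef_rot": TCP orientation; "ft_force": force on the tool from outside, world axes, zero at the start; "wrist_torque": the same for the moment, N m; "grip_width": finger opening in mm; "finger_force": force on a finger pad.
Only numpy, scipy, OpenCV 4.12 (cv2) and the standard library are available. Lean on these libraries where they do the work, as an engineer would, in place of code of your own. Each camera call takes 0.05 s, during which the arm holds its last target. There are 200 camera calls.

## Task

The small sanding drum has been stored down inside the large one and sits too deep to be gripped. Stand the nested pair on the knock-out stand, centred over its hole, and press the lever's orange ball fully down so that the small drum is pushed up out of the large one; then lift it out and stand each drum upright on the floor of the wooden row tray for its size, the narrow tray for the small and the wide tray for the large. Keep both drums upright the whole time, and do not knock or shift the drums already in the rows, the glue bottle or the sanding block.

Things in the scene. Friction and masses are not known exactly. Their poses are not given: they have to be found in the camera images.
- large_drum: Large rust-red sanding drum, an upright tube open at both ends: outside diameter 62 mm, height 90 mm, wall 7 mm (bore 48 mm). At the bottom an inward black ledge 6 mm thick leaves a hole of 32 mm. About 0.18 kg. Origin: centre of its underside; z is its axis, up. At the start it stands on the bench with the small drum inside it.
- small_drum: Small sand-yellow solid sanding drum with a black top: diameter 44 mm, height 76 mm, about 0.12 kg. Origin: centre of its underside; z is its axis, up. At the start it stands loose (2 mm play all round) on the ledge inside the large drum, its top 8 mm below the large drum's rim; only the play holds it.
- stand: Fixed green knock-out stand with a square plywood top plate 100 x 100 mm whose flat upper face is 82 mm above the bench, with a 26 mm hole at its centre; a steel plunger of 20 mm diameter waits in the hole, just below the face. Origin: on the bench below the centre of the hole; z up. A lever sticks out from under the plate along the stand's own -y, its ball 191 mm from the hole's axis. The stand's foot is 120 mm wide and reaches 130 mm towards -y.
- seat (a point): Centre of the hole at the level of the plate's upper face (82 mm above the bench). The nested pair stands here; for the plunger to pass through the large drum's bottom hole and meet only the small drum, the large drum must be centred within about 5 mm.
- lever_ball (a point): Centre of the orange ball (radius 18 mm) at the lever's free end. The lever turns about a horizontal pivot 90 mm from the hole's axis and 50 mm above the bench; the ball goes down from 78 mm (start) to 22 mm (bottom stop) above the bench, shifting sideways at most 4 mm on the way. Pressing takes about 5 N; the lever stays where it is left by friction.
- lever (a joint): Lever angle: 0 at the start (ball up, plunger down) to 0.54 rad (ball fully down). The plunger rises 89 mm per rad, to 46 mm above the plate, which lifts the small drum 40 mm, so its top 32 mm stand above the large drum's rim.
- large_row: Wide fixed plywood tray, the row for large drums: outside 210 x 88 x 20 mm, walls and floor 6 mm thick (inside 198 x 76 mm, floor 6 mm above the bench). Origin: centre of its underside; x along the row. One large drum already stands in the half towards its +x.
- small_row: Narrow fixed plywood tray, the row for small drums: outside 210 x 70 x 20 mm, walls and floor 6 mm thick (inside 198 x 58 mm, floor 6 mm above the bench). Origin: centre of its underside; x along the row. One small drum already stands in the half towards its +x.
- large_mate: Large drum like the first, already standing in the wide tray; leave it. Origin: centre of its underside.
- small_mate: Small drum like the first, already standing in the narrow tray; leave it. Origin: centre of its underside.
- glue_bottle: Yellow glue bottle standing on the bench, diameter 60 mm, height 150 mm; leave it. Origin: centre of its underside.
- sanding_block: Cork sanding block lying on the bench, 60 x 110 x 30 mm; leave it. Origin: centre of its underside.
Mind the look-alikes: they are no part of the job. Leave any blue look-alike of the large_drum alone.

How it is judged:
By the outcome, as a careful person would: the job done as asked, in the order asked, and still so for the second after the job is handed in, with the robot touching nothing.
It also fails if it takes over 72 s, if anything falls off the work surface, if the arm or the gripper's body presses on something with over 40 N, if the wrist force passes 120 N, or if a joint passes its speed limit or range.

## Working session

There is one attempt and no reset: what is moved stays moved. The work goes in short steps, Python scripts to look and compute and a tool call to move; the robot and the scene stay as the last step left them, time stands still between calls to the robot, and variables do not carry over. Pictures are saved under pics/ and viewed, at most 10 in all, crops included, and the job is handed in when it is done.

Besides the shell and the picture viewer there is one more tool, called after "Call:" as name(argument=value, ...), one argument or row to a line, values as JSON. servo_tool: Moves the arm, as the interface text tells. Its arguments: {"type":"object","properties":{"linear":{"type":"array"},"yaw":{"type":"array"},"hand":{"type":"number"},"newtons":{"type":"number"}},"required":["linear","yaw"]}

```bash
mkdir -p pics; cat > h.py <<'E'
import numpy as np, cv2
from bench import *
def snap(n,f):
    im=read_camera(n); cv2.imwrite(f'pics/{f}.png',im[:,:,::-1]); return im
def ray(n,u,v):
    p=camera_params(n);R=np.array(p['R']);t=np.array(p['t'])
    d=R.T@np.array([(u-p['cx'])/p['fx'],(v-p['cy'])/p['fy'],1]); return -R.T@t,d
def onz(n,u,v,z):
    c,d=ray(n,u,v); return c+d*(z-c[2])/d[2]
def proj(n,X):
    p=camera_params(n);q=np.array(p['R'])@np.array(X)+np.array(p['t'])
    return q[0]/q[2]*p['fx']+p['cx'],q[1]/q[2]*p['fy']+p['cy']
E
python3 - <<'E'
from h import *
snap('top','t0');snap('side','s0')
for n in('top','side'): print(n,ray(n,320,200),camera_params(n)['fx'])
s=sense();print(s['eef_pos'],s['eef_rot'],s['grip_width'],s['time'],grasp_offset)
E
```

```text
top (array([ 376.16914294,  -69.11201485, 1192.60743798]), array([ 0.18920791,  0.02645059, -0.98158528])) 481.5787110753316
side (array([-60.03160522, 598.39852223, 835.02848845]), array([ 0.56888843, -0.55742592, -0.60534926])) 450.1922538425468
[ 242.04866065 -575.86602175  213.39657736] [ 9.80280711e-01  1.97609305e-01 -5.32289058e-05 -5.35865934e-04] 91.0365332662829 0.1 18.8
```

View pics/t0.png

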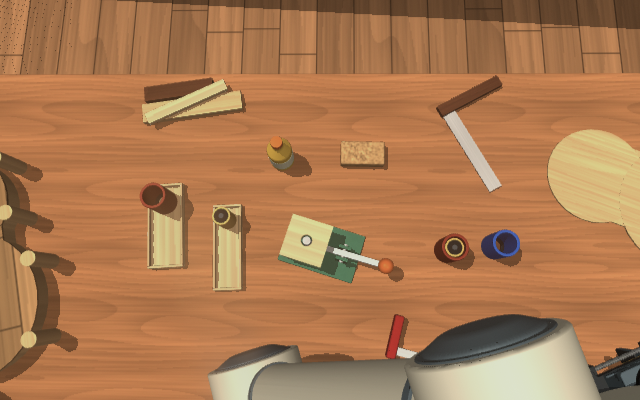

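View pics/s0.png

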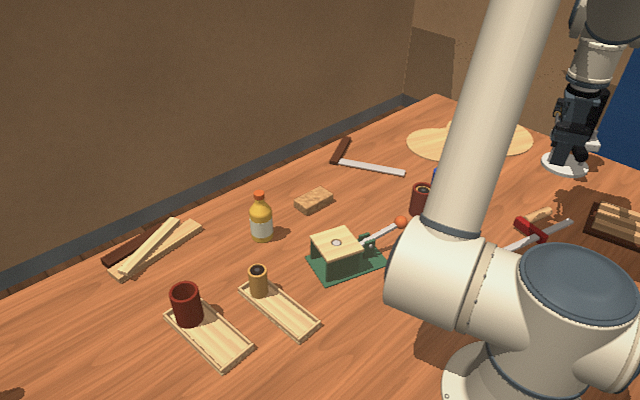

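The nested pair is at top (453,248): a red tube with a yellow ring and a black top inside. The red drum at (153,196) stands in the wide tray, so it is the mate. The blue tube at (501,243) is the look-alike. The stand's hole is at (306,240), the ball at (386,266), the wide tray near (167,226) and the narrow tray near (228,248). I'll confirm the pair in one enlarged crop and measure it there.

```bash
python3 - <<'E'
from h import *
im=cv2.imread('pics/t0.png')
c=np.hstack([cv2.resize(im[215:285,420:530],None,fx=3.6,fy=3.6,interpolation=cv2.INTER_CUBIC),cv2.resize(im[205:290,270:400],(396,252),interpolation=cv2.INTER_CUBIC)])
cv2.imwrite('pics/c0.png',c)
hsv=cv2.cvtColor(im,cv2.COLOR_BGR2HSV)
def cc(m,box):
    x0,y0,x1,y1=box; k=np.zeros(m.shape,np.uint8);k[y0:y1,x0:x1]=m[y0:y1,x0:x1]
    cs=sorted(cv2.findContours(k,0,2)[0],key=cv2.contourArea)
    return cs[-1]
H,S,V=cv2.split(hsv)
for n,p in dict(pair=(453,248),innr=(455,246),plate=(320,225),hole=(306,240),ball=(386,266),trayL=(170,250),trayS=(230,265),mateS=(221,212),green=(350,245)).items(): print(n,p,hsv[p[1],p[0]])
m=((S<135)&(H>15)&(H<30)&(V>120)).astype(np.uint8)*255
for n,b in dict(plate=(275,205,345,275),L=(140,175,192,275),S=(205,198,248,297)).items():
    r=cv2.minAreaRect(cc(m,b)); print(n,r,cv2.boxPoints(r).round(1).tolist())
m=((H<12)&(S>200)&(V>150)).astype(np.uint8)*255
k=cc(m,(372,252,400,280));print('ball',cv2.minEnclosingCircle(k),onz('top',*cv2.minEnclosingCircle(k)[0],78))
E
```

```text
pair (453, 248) [12 41 94]
innr (455, 246) [13 43 95]
plate (320, 225) [ 30  76 218]
hole (306, 240) [ 20  29 218]
ball (386, 266) [ 12 178 212]
trayL (170, 250) [ 19 102 210]
trayS (230, 265) [ 22  93 213]
mateS (221, 212) [ 14 117  85]
green (350, 245) [ 61  68 124]
plate ((309.4500427246094, 241.1500244140625), (50.280216217041016, 43.63943862915039), 18.43494987487793) [[278.70001220703125, 253.89999389648438], [292.5, 212.5], [340.20001220703125, 228.39999389648438], [326.3999938964844, 269.79998779296875]]
L ((165.5, 225.5), (85.0, 37.0), 90.0) [[147.0, 183.0], [184.0, 183.0], [184.0, 268.0], [147.0, 268.0]]
S ((227.0628662109375, 247.0269012451172), (85.96392822265625, 29.31661605834961), 89.20427703857422) [[211.8000030517578, 204.3000030517578], [241.10000610351562, 203.8000030517578], [242.3000030517578, 289.79998779296875], [213.0, 290.20001220703125]]Traceback (most recent call last):
  File "<stdin>", line 16, in <module>
  File "<stdin>", line 9, in cc
IndexError: list index out of range
```

View pics/c0.png

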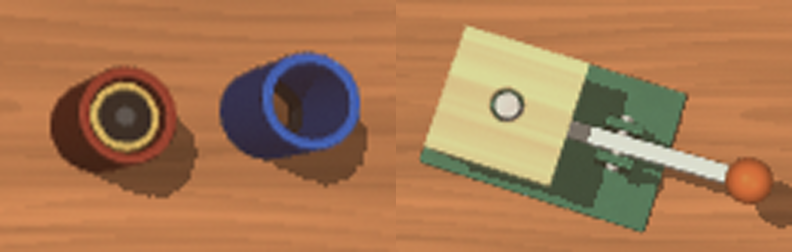

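The crop confirms it: the left drum (rim centre about (455,247)) is rust-red with the yellow ring and black top of the small drum inside it. The blue one beside it is empty. Next I'll refine the centres.

```bash
python3 - <<'E'
from h import *
im=cv2.imread('pics/t0.png'); hsv=cv2.cvtColor(im,cv2.COLOR_BGR2HSV).astype(int); H,S,V=[hsv[...,i] for i in range(3)]
def cen(m,b,z,n,im=None):
    k=np.zeros(m.shape,np.uint8);x0,y0,x1,y1=b;k[y0:y1,x0:x1]=m[y0:y1,x0:x1]
    c=max(cv2.findContours(k,0,1)[0],key=cv2.contourArea);e=cv2.fitEllipse(c)
    print(n,np.round(e[0],1),np.round(e[1],1),onz('top',*e[0],z).round(1)); return onz('top',*e[0],z)
print(hsv[247,438:474].tolist())
cen((H>14)&(H<30)&(S>80)&(V>120),(440,232,470,262),82,'ring')
cen((V>95)&((H<9)|(H>170))&(S>130)|((H>14)&(H<30)&(V>120)&(S>60)),(436,230,472,264),90,'rim')
h=cen((V<150)|(S<50),(296,230,318,250),82,'hole')
b=cen((H<14)&(S>160)&(V>130),(374,254,397,280),78,'ball')
print('dist',np.hypot(*(b-h)[:2]))
for p in([278.7,253.9],[292.5,212.5],[340.2,228.4],[326.4,269.8]):pass
L=[onz('top',*p,20)[:2].round(0).tolist() for p in([147,183],[184,183],[184,268],[148.5,268.5])];print('L',L)
Sx=[onz('top',*p,20)[:2].round(0).tolist() for p in([212,205],[241,204.5],[242,290],[213,290.5])];print('S',Sx)
print('mateS',onz('top',220.5,215.5,82),'mateL',onz('top',152,195,96),'blue',onz('top',506,243,90),'bottle',onz('top',277,143,150))
E
```

```text
[[8, 177, 78], [8, 173, 78], [8, 174, 79], [9, 173, 75], [6, 170, 153], [5, 175, 153], [6, 179, 140], [21, 136, 204], [20, 138, 215], [19, 123, 95], [12, 100, 64], [12, 101, 63], [13, 105, 63], [12, 101, 63], [13, 56, 86], [12, 40, 95], [11, 43, 96], [13, 43, 94], [12, 40, 95], [11, 62, 78], [13, 97, 63], [12, 103, 62], [11, 99, 62], [12, 103, 62], [20, 136, 171], [21, 139, 214], [12, 159, 77], [8, 169, 77], [6, 167, 150], [5, 176, 151], [5, 178, 146], [12, 151, 147], [12, 151, 181], [12, 149, 181], [12, 152, 180], [12, 149, 180]]
ring [454.1 246.9] [18.  18.5] [ 482.7 -347.5   82. ]
rim [454.9 246.7] [25.4 27.1] [ 482.3 -347.2   90. ]
hole [306. 240.] [10.3 10.4] [495.9  -7.7  82. ]
ball [385.5 265.4] [14.3 14.8] [ 439.4 -190.5   78. ]
dist 191.36424429090468
L [[643.0, 399.0], [644.0, 305.0], [432.0, 292.0], [430.0, 379.0]]
S [[588.0, 231.0], [590.0, 159.0], [381.0, 148.0], [379.0, 218.0]]
mateS [551.87009568 194.07029208  82.        ] mateL [597.26357402 354.84451015  96.        ] blue [ 491.70286385 -462.73567651   90.        ] bottle [707.97331039  57.7129349  150.        ]
```

The measurements agree with what was given: hole to ball comes to 191.4 mm against the stated 191 mm. First I align the tool with the world axes (+22.8°), then go above the pair.

Call:
servo_tool(
  linear=[
    [0,0,0],
    [0,0,0],
    [0,0,0],
    [0,0,0],
    [0,0,0],
  ],
  yaw=[0.91,0.91,0.91,0.92,0.91],
  hand=-1,
)

```text
time: 0.6
eef_pos: [242.1, -576.0, 213.5]
eef_rot: [1.0, -0.002, -0.0, -0.0]
ft_force: [-0.6, 0.0, -0.1]
grip_width: 91.3
finger_force: 0.0
```

Call:
servo_tool(
  linear=[
    [1,-0.95,0],
    [1,-0.95,0],
    [1,-0.95,0],
    [1,-0.95,0],
    [1,-0.95,0],
  ],
  yaw=[0,0,0,0,0],
)

```text
time: 1.1
eef_pos: [393.0, -432.3, 213.7]
eef_rot: [1.0, -0.0, -0.0, -0.0]
ft_force: [0.8, -0.8, 0.8]
grip_width: 91.5
finger_force: 0.0
```

Call:
servo_tool(
  linear=[
    [1,-0.95,0],
    [1,-0.95,0],
    [1,-0.95,0],
    [0,0,0],
    [0,0,0],
  ],
  yaw=[0,0,0,0,0],
)

```text
time: 1.6
eef_pos: [482.5, -347.5, 213.6]
eef_rot: [1.0, 0.001, -0.0, -0.0]
ft_force: [-0.1, -0.4, -0.8]
grip_width: 91.1
finger_force: 0.0
```

Call:
servo_tool(
  linear=[
    [0,0,1],
    [0,0,1],
    [0,0,1],
    [0,0,0.9],
    [0,0,0.7],
  ],
  yaw=[0,0,0,0,0],
)

```text
time: 2.1
eef_pos: [480.7, -348.8, 74.2]
eef_rot: [1.0, -0.001, -0.001, -0.0]
ft_force: [-0.5, -0.4, 0.8]
grip_width: 91.2
finger_force: 0.0
```

Call:
servo_tool(
  linear=[
    [0,0,0.5],
    [0,0,0.3],
    [0,0,0.2],
    [0,0,0],
    [0,0,0],
  ],
  yaw=[0,0,0,0,0],
)

```text
time: 2.6
eef_pos: [482.3, -348.6, 46.5]
eef_rot: [1.0, -0.0, 0.0, 0.0]
ft_force: [-0.3, 1.0, -0.6]
grip_width: 91.0
finger_force: 0.0
```

Call:
servo_tool(
  linear=[
    [0,0,0],
    [0,0,0],
    [0,0,0],
    [0,0,0],
    [0,0,0],
  ],
  yaw=[0,0,0,0,0],
  hand=1,
  newtons=20,
)

```text
time: 3.1
eef_pos: [482.2, -348.2, 46.1]
eef_rot: [1.0, -0.0, 0.0, 0.0]
ft_force: [-0.8, 0.6, 3.1]
grip_width: 60.6
finger_force: 20.0
```

Call:
servo_tool(
  linear=[
    [0,0,0],
    [0,0,0],
    [0,0,0],
    [0,0,0],
    [0,0,0],
  ],
  yaw=[0,0,0,0,0],
)

```text
time: 3.6
eef_pos: [482.2, -348.2, 46.1]
eef_rot: [1.0, -0.0, 0.0, 0.0]
ft_force: [-0.6, 2.4, 6.4]
grip_width: 60.0
finger_force: 20.0
```

Call:
servo_tool(
  linear=[
    [0,0,-0.3],
    [0,0,-0.7],
    [0,0,-1],
    [0,0,-1],
    [0,0,-1],
  ],
  yaw=[0,0,0,0,0],
)

```text
time: 4.1
eef_pos: [481.9, -348.0, 167.4]
eef_rot: [1.0, -0.0, -0.0, -0.0]
ft_force: [-0.5, 0.1, -3.3]
grip_width: 60.5
finger_force: 20.0
```

Call:
servo_tool(
  linear=[
    [0,-0.3,-0.3],
    [0,-0.6,0],
    [0,-0.8,0],
    [0,-0.8,0],
    [0,-0.8,0],
  ],
  yaw=[0,0,0,0,0],
)

```text
time: 4.6
eef_pos: [480.9, -246.3, 173.1]
eef_rot: [1.0, 0.0, -0.001, -0.001]
ft_force: [0.6, -0.4, -2.6]
grip_width: 60.7
finger_force: 20.0
```

Call:
servo_tool(
  linear=[
    [0.1,-0.8,0],
    [0.1,-0.8,0],
    [0.1,-0.8,0],
    [0.1,-0.8,0],
    [0.05,-0.8,0],
  ],
  yaw=[0,0,0,0,0],
)

```text
time: 5.1
eef_pos: [494.2, -126.6, 173.2]
eef_rot: [1.0, 0.0, -0.001, -0.001]
ft_force: [-0.0, 0.3, -3.0]
grip_width: 60.4
finger_force: 20.0
```

Call:
servo_tool(
  linear=[
    [0,-0.8,0],
    [0,-0.8,0],
    [0,-0.7,0],
    [0,-0.5,0],
    [0,-0.3,0],
  ],
  yaw=[0,0,0,0,0],
)

```text
time: 5.6
eef_pos: [494.5, -34.4, 173.9]
eef_rot: [1.0, 0.001, -0.001, -0.0]
ft_force: [-0.3, -0.8, -3.8]
grip_width: 60.4
finger_force: 20.0
```

Call:
servo_tool(
  linear=[
    [0,-0.1,0],
    [0,0,0],
    [0,0,0],
    [0,0,0],
  ],
  yaw=[0,0,0,0],
)

```text
time: 6.0
eef_pos: [495.8, -33.8, 174.9]
eef_rot: [1.0, -0.0, 0.0, 0.0]
ft_force: [0.0, -0.6, -2.6]
grip_width: 60.2
finger_force: 20.0
```

```bash
python3 - <<'E'
from h import *
a=snap('top','t1');b=snap('side','s1')
cv2.imwrite('pics/c1.png',np.hstack([cv2.resize(a[180:320,240:400],(400,350)),cv2.resize(b[160:300,260:420],(400,350))])[:,:,::-1])
s=sense();print(s['eef_pos'],s['grip_width'])
E
```

```text
[495.75244387 -33.7295793  174.91927649] 60.27896307645469
```

View pics/c1.png

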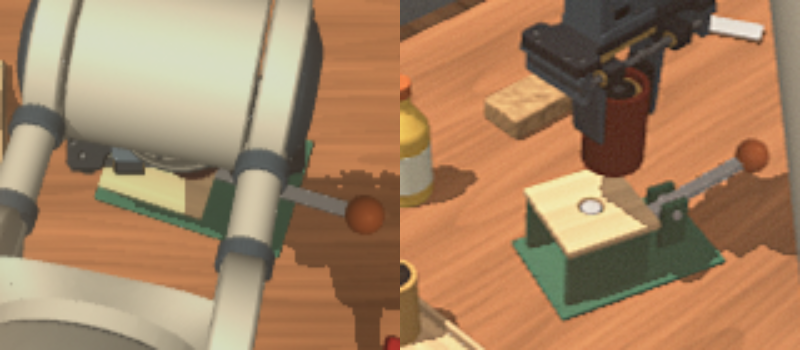

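The pair is held upright over the stand with the small drum still inside. I'll move on to the hole's axis and check it against the side camera.

Call:
servo_tool(
  linear=[
    [0,-0.4,0],
    [0,-0.3,0],
    [0,-0.17,0.3],
    [0,0,0.4],
    [0,0,0.3],
  ],
  yaw=[0,0,0,0,0],
)

```text
time: 6.6
eef_pos: [495.4, -6.5, 143.8]
eef_rot: [1.0, 0.0, -0.0, -0.0]
ft_force: [-0.1, 0.1, -3.0]
grip_width: 60.6
finger_force: 20.0
```

Call:
servo_tool(
  linear=[
    [0,0,0.2],
    [0,0,0],
    [0,0,0],
  ],
  yaw=[0,0,0],
)

```text
time: 6.9
eef_pos: [495.8, -7.2, 138.9]
eef_rot: [1.0, -0.0, -0.0, -0.0]
ft_force: [-0.3, 0.1, -3.2]
grip_width: 60.4
finger_force: 20.0
```

```bash
python3 - <<'E'
from h import *
def small(f,n):
    im=cv2.imread(f'pics/{f}.png');hsv=cv2.cvtColor(im,cv2.COLOR_BGR2HSV).astype(int);return hsv
h=small('s0','side'); m=np.zeros(h.shape[:2],np.uint8); sub=h[234:251,325:348]
m[234:251,325:348]=((sub[...,2]<170)|(sub[...,1]<50))
c=max(cv2.findContours(m,0,1)[0],key=cv2.contourArea);e=cv2.fitEllipse(c);print('hole side',e,onz('side',*e[0],82))
b=snap('side','s2');hs=cv2.cvtColor(b,cv2.COLOR_RGB2HSV).astype(int)
s=sense();p=s['eef_pos'];print(p,s['ft_force'])
u,v=proj('side',[p[0],p[1],90]);print('pred bottom ctr',u,v)
m=(((hs[...,0]<9)|(hs[...,0]>172))&(hs[...,1]>150)&(hs[...,2]<140))
for r in range(int(v)-45,int(v)+10,5):
    x=np.where(m[r,290:390])[0]+290; print(r,(x.min(),x.max(),x.size) if x.size else None, end=' ')
for z in(90,110,130): print(z,np.round(proj('side',[p[0],p[1],z]),1))
cv2.imwrite('pics/c2.png',cv2.resize(b[170:300,270:430],None,fx=4,fy=4,interpolation=2)[:,:,::-1])
E
```

```text
hole side ((335.6136779785156, 241.97056579589844), (5.914167404174805, 9.38632583618164), 93.9942398071289) [497.78014055  -5.46366413  82.        ]
[495.91956639  -7.20476046 139.16029297] [-0.62233115  0.27603407 -3.06882035]
pred bottom ctr 336.7798746980151 239.62375810955922
194 None 199 None 204 (np.int64(344), np.int64(345), 2) 209 (np.int64(347), np.int64(349), 3) 214 (np.int64(347), np.int64(350), 4) 219 (np.int64(334), np.int64(349), 16) 224 (np.int64(334), np.int64(349), 14) 229 (np.int64(334), np.int64(348), 14) 234 (np.int64(325), np.int64(348), 19) 239 (np.int64(325), np.int64(348), 19) 244 (np.int64(328), np.int64(344), 15) 90 [336.8 239.6]
110 [337.1 233.5]
130 [337.5 227.3]
```

View pics/c2.png

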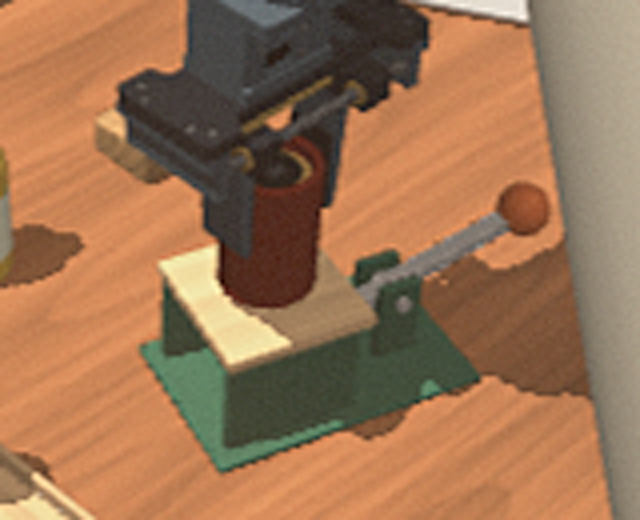

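The drum is centred on the hole to within about 2 mm in both views: the drum axis is at side u=336.7 and the hole at 335.6. Lowering and releasing.

Call:
servo_tool(
  linear=[
    [0.03,-0.02,0.15],
    [0,0,0.1],
    [0,0,0.08],
    [0,0,0.04],
    [0,0,0],
  ],
  yaw=[0,0,0,0,0],
)

```text
time: 7.45
eef_pos: [496.6, -6.5, 128.0]
eef_rot: [1.0, -0.0, 0.0, 0.0]
ft_force: [-2.5, 0.5, 3.8]
grip_width: 60.5
finger_force: 20.0
```

Call:
servo_tool(
  linear=[
    [0,0,0],
    [0,0,0],
    [0,0,0],
    [0,0,0],
    [0,0,0],
  ],
  yaw=[0,0,0,0,0],
  hand=-1,
)

```text
time: 7.95
eef_pos: [496.6, -6.5, 127.8]
eef_rot: [1.0, -0.0, 0.0, 0.0]
ft_force: [-0.0, 0.2, 0.8]
grip_width: 91.0
finger_force: 0.0
```

Call:
servo_tool(
  linear=[
    [0,0,-0.5],
    [0,0,-0.8],
    [0,0,-1],
    [0,0,-0.5],
    [0,0,0],
  ],
  yaw=[0,0,0,0,0],
)

```text
time: 8.45
eef_pos: [497.7, -6.7, 213.7]
eef_rot: [1.0, -0.0, 0.002, 0.0]
ft_force: [0.1, 0.5, 0.5]
grip_width: 91.2
finger_force: 0.0
```

Call:
servo_tool(
  linear=[
    [-0.3,1,0],
    [-0.3,1,0],
    [-0.3,1,0],
    [-0.4,1,0],
    [-0.4,1,0],
  ],
  yaw=[0,0,0,0,0],
  hand=1,
)

```text
time: 8.95
eef_pos: [444.6, -157.4, 210.9]
eef_rot: [1.0, 0.0, -0.001, -0.0]
ft_force: [0.5, -0.2, -0.1]
grip_width: 53.8
finger_force: 0.0
```

Call:
servo_tool(
  linear=[
    [-0.2,0.8,0],
    [0,0.3,0.5],
    [0,0,0.5],
    [0,0,0],
    [0,0,0],
  ],
  yaw=[0,0,0,0,0],
)

```text
time: 9.45
eef_pos: [439.3, -189.2, 181.4]
eef_rot: [1.0, -0.0, -0.001, -0.0]
ft_force: [-1.1, 0.1, -0.9]
grip_width: 14.0
finger_force: 0.0
```

```bash
python3 - <<'E'
from h import *
a=snap('top','t3');b=snap('side','s3')
s=sense();print(s['eef_pos'],s['grip_width'])
# ball from both views
def bc(im,bx):
    h=cv2.cvtColor(im,cv2.COLOR_RGB2HSV).astype(int);x0,y0,x1,y1=bx;m=np.zeros(h.shape[:2],np.uint8)
    m[y0:y1,x0:x1]=((h[...,0]<14)&(h[...,1]>195)&(h[...,2]>110))[y0:y1,x0:x1]
    return cv2.minEnclosingCircle(max(cv2.findContours(m,0,1)[0],key=cv2.contourArea))
e=bc(cv2.imread('pics/s0.png')[:,:,::-1].copy(),(385,205,415,238));print(e,onz('side',*e[0],78))
cv2.imwrite('pics/c3.png',np.hstack([cv2.resize(a[180:320,240:400],(400,350)),cv2.resize(b[130:300,260:454],(400,350))])[:,:,::-1])
E
```

```text
[ 439.8113865  -189.35616821  182.16825663] 5.874921940663869Traceback (most recent call last):
  File "<stdin>", line 9, in <module>
  File "<stdin>", line 8, in bc
ValueError: max() iterable argument is empty
```

Call:
servo_tool(
  linear=[
    [0,0.02,0.8],
    [0,0,0.9],
    [0,0,0.6],
    [0,0,0.3],
    [0,0,0.1],
  ],
  yaw=[0,0,0,0,0],
)

```text
time: 10.05
eef_pos: [439.6, -189.9, 100.6]
eef_rot: [1.0, 0.0, -0.0, -0.0]
ft_force: [0.8, 0.6, 0.5]
grip_width: 0.4
finger_force: 0.0
```

Call:
servo_tool(
  linear=[
    [0,0,0.2],
    [0,0,0.2],
    [0,0,0.2],
    [0,0,0.2],
    [0,0,0.2],
  ],
  yaw=[0,0,0,0,0],
)

```text
time: 10.55
eef_pos: [440.2, -190.7, 71.0]
eef_rot: [1.0, -0.0, 0.001, 0.001]
ft_force: [-0.4, -4.0, 4.9]
grip_width: 0.1
finger_force: 2.7
```

Call:
servo_tool(
  linear=[
    [0,0,0.2],
    [0,0,0.2],
    [0,0,0.2],
    [0,0,0.2],
    [0,0,0.1],
  ],
  yaw=[0,0,0,0,0],
)

```text
time: 11.05
eef_pos: [440.0, -190.4, 43.5]
eef_rot: [1.0, -0.0, 0.0, 0.0]
ft_force: [1.3, -2.0, 3.5]
grip_width: 0.1
finger_force: 2.3
```

Call:
servo_tool(
  linear=[
    [0,0,0.05],
    [0,0,0.03],
    [0,0,0],
  ],
  yaw=[0,0,0],
)

```text
time: 11.35
eef_pos: [439.7, -190.1, 41.4]
eef_rot: [1.0, -0.0, 0.0, -0.0]
ft_force: [1.6, -0.6, 2.5]
grip_width: 0.5
finger_force: 1.2
```

Call:
servo_tool(
  linear=[
    [0,0,0.04],
    [0,0,0.02],
    [0,0,0],
  ],
  yaw=[0,0,0],
)

```text
time: 11.65
eef_pos: [439.7, -190.0, 39.8]
eef_rot: [1.0, -0.0, 0.0, -0.0]
ft_force: [2.1, 0.6, 8.8]
grip_width: 0.5
finger_force: 4.3
```

Call:
servo_tool(
  linear=[
    [0,0,0.02],
    [0,0,0.02],
    [0,0,0],
  ],
  yaw=[0,0,0],
)

```text
time: 11.95
eef_pos: [439.8, -190.1, 39.2]
eef_rot: [1.0, -0.0, 0.0, 0.0]
ft_force: [0.2, 4.2, 27.7]
grip_width: 0.5
finger_force: 13.7
```

Bottom stop reached (the force rose to 28 N). Now rising and returning above the stand.

Call:
servo_tool(
  linear=[
    [0,0,-0.3],
    [0,0,-0.8],
    [0,0,-1],
    [0,0,-1],
    [0,0,-1],
  ],
  yaw=[0,0,0,0,0],
)

```text
time: 12.45
eef_pos: [438.7, -189.6, 162.4]
eef_rot: [1.0, -0.0, -0.001, -0.0]
ft_force: [0.6, -0.4, -0.6]
grip_width: 0.6
finger_force: 0.0
```

Call:
servo_tool(
  linear=[
    [0,0,-1],
    [0,0,-1],
    [0,0,-1],
    [0,0,-0.5],
    [0,0,0],
  ],
  yaw=[0,0,0,0,0],
  hand=-1,
)

```text
time: 12.95
eef_pos: [439.8, -190.3, 268.1]
eef_rot: [1.0, -0.0, 0.001, 0.001]
ft_force: [0.1, -1.0, -0.9]
grip_width: 37.7
finger_force: 0.0
```

```bash
python3 - <<'E'
from h import *
a=snap('top','t4');b=snap('side','s4')
print(sense()['eef_pos'])
cv2.imwrite('pics/c4.png',np.hstack([cv2.resize(a[180:320,240:400],(400,350),interpolation=2),cv2.resize(b[150:290,280:440],(400,350),interpolation=2)])[:,:,::-1])
print(proj('side',[496.6,-6.5,204]),proj('top',[496.6,-6.5,204]),proj('side',[496.6,-6.5,172]))
E
```

```text
[ 438.98259771 -189.79456447  265.83787785]
(np.float64(338.41748840540504), np.float64(202.8743657975047)) (np.float64(302.23501098386174), np.float64(233.2422134708331)) (np.float64(337.8181118932295), np.float64(213.69083570484935))
```

View pics/c4.png

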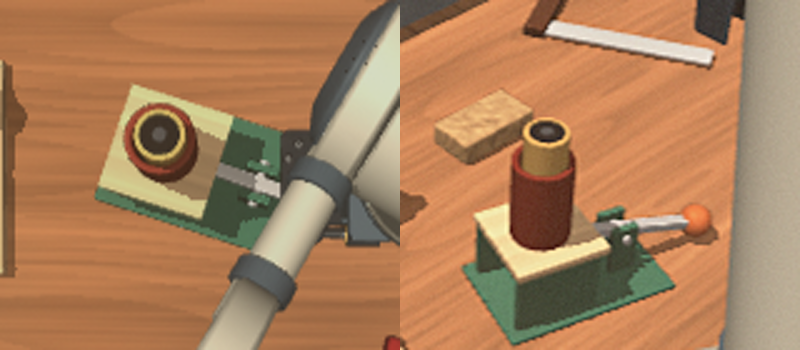

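The ball is down and the small drum stands well above the rim, at top (303.6,233.2) and side (338.8,202), within 3 mm of the prediction. Going to grip it.

Call:
servo_tool(
  linear=[
    [0.3,-0.8,0],
    [0.3,-1,0],
    [0.4,-1,0],
    [0.4,-1,0],
    [0.3,-1,0],
  ],
  yaw=[0,0,0,0,0],
)

```text
time: 13.55
eef_pos: [490.2, -44.7, 264.9]
eef_rot: [1.0, -0.0, -0.001, -0.0]
ft_force: [1.3, -0.3, 0.6]
grip_width: 85.7
finger_force: 0.0
```

Call:
servo_tool(
  linear=[
    [0.2,-0.8,0],
    [0,-0.45,0],
    [0,0,0.3],
    [0,0,0],
    [0,0,0],
  ],
  yaw=[0,0,0,0,0],
)

```text
time: 14.05
eef_pos: [496.0, -9.5, 256.8]
eef_rot: [1.0, -0.0, -0.001, 0.0]
ft_force: [0.6, -0.0, -0.1]
grip_width: 91.4
finger_force: 0.0
```

Call:
servo_tool(
  linear=[
    [0.03,-0.05,0.4],
    [0,0,0.7],
    [0,0,0.7],
    [0,0,0.5],
    [0,0,0.3],
  ],
  yaw=[0,0,0,0,0],
)

```text
time: 14.55
eef_pos: [496.8, -7.5, 177.8]
eef_rot: [1.0, -0.0, -0.001, -0.0]
ft_force: [-0.6, -0.2, 0.1]
grip_width: 91.1
finger_force: 0.0
```

Call:
servo_tool(
  linear=[
    [0,0,0],
    [0,0,0],
  ],
  yaw=[0,0],
)

```text
time: 14.75
eef_pos: [497.7, -7.3, 179.7]
eef_rot: [1.0, -0.0, 0.0, 0.0]
ft_force: [0.5, 0.1, 0.4]
grip_width: 90.9
finger_force: 0.0
```

Call:
servo_tool(
  linear=[
    [0,0,0],
    [0,0,0],
    [0,0,0],
    [0,0,0],
    [0,0,0],
  ],
  yaw=[0,0,0,0,0],
  hand=1,
  newtons=15,
)

```text
time: 15.25
eef_pos: [497.6, -7.1, 179.5]
eef_rot: [1.0, -0.0, 0.0, -0.0]
ft_force: [-0.5, 0.1, -0.7]
grip_width: 54.3
finger_force: 0.0
```

Call:
servo_tool(
  linear=[
    [0,0,0],
    [0,0,0],
    [0,0,0],
    [0,0,-0.1],
    [0,0,-0.2],
  ],
  yaw=[0,0,0,0,0],
)

```text
time: 15.75
eef_pos: [497.2, -7.1, 188.4]
eef_rot: [1.0, -0.0, -0.0, -0.0]
ft_force: [0.5, -0.4, -1.5]
grip_width: 43.5
finger_force: 15.0
```

Call:
servo_tool(
  linear=[
    [0,0,-0.3],
    [0,0,-0.4],
    [0,0,-0.5],
    [0,0,-0.5],
    [0,0,-0.5],
  ],
  yaw=[0,0,0,0,0],
)

```text
time: 16.25
eef_pos: [497.5, -7.1, 255.8]
eef_rot: [1.0, -0.0, 0.0, 0.0]
ft_force: [-0.6, 0.2, -0.7]
grip_width: 43.7
finger_force: 15.0
```

Call:
servo_tool(
  linear=[
    [0,0,-0.3],
    [0,0,0],
    [0,0,0],
  ],
  yaw=[0,0,0],
)

```text
time: 16.55
eef_pos: [497.3, -7.1, 263.2]
eef_rot: [1.0, -0.0, -0.0, -0.0]
ft_force: [0.2, 0.0, -1.9]
grip_width: 43.7
finger_force: 15.0
```

```bash
python3 - <<'E'
from h import *
b=snap('side','s5');a=snap('top','t5')
cv2.imwrite('pics/c5.png',np.hstack([cv2.resize(a[160:320,130:330],(400,320)),cv2.resize(b[130:290,270:430],(400,400))[:320]])[:,:,::-1])
s=sense();print(s['eef_pos'],s['grip_width'],s['ft_force'])
E
```

```text
[497.11284633  -7.09025974 262.78791549] 43.659248915950585 [-0.97658165 -0.1433183  -1.34977261]
```

View pics/c5.png

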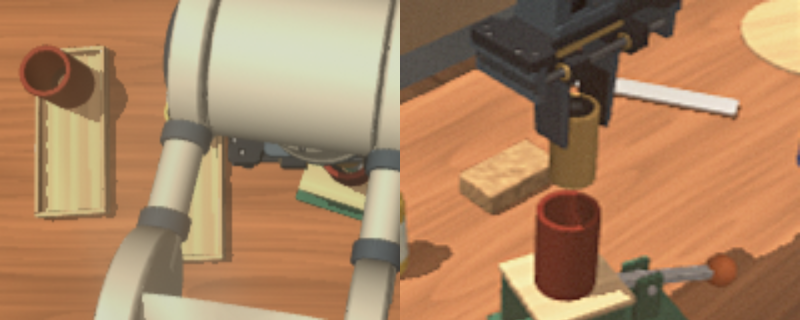

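The small drum is out and hangs upright. I'll carry it to the free half of the narrow tray, about (430,186).

Call:
servo_tool(
  linear=[
    [-0.3,-0.4,0],
    [-0.5,-0.8,0],
    [-0.5,-0.9,0],
    [-0.4,-0.9,0],
    [-0.3,-0.9,0],
  ],
  yaw=[0,0,0,0,0],
)

```text
time: 17.15
eef_pos: [435.7, 111.2, 263.0]
eef_rot: [1.0, -0.0, -0.001, -0.0]
ft_force: [0.5, 0.6, -1.5]
grip_width: 43.7
finger_force: 15.0
```

Call:
servo_tool(
  linear=[
    [-0.2,-0.9,0],
    [0,-0.8,0],
    [0,-0.5,0],
    [0,-0.3,0],
    [0,0,0],
  ],
  yaw=[0,0,0,0,0],
)

```text
time: 17.65
eef_pos: [430.9, 185.7, 263.1]
eef_rot: [1.0, 0.001, -0.0, 0.0]
ft_force: [0.3, 0.1, -0.8]
grip_width: 43.5
finger_force: 15.0
```

```bash
python3 - <<'E'
from h import *
im=cv2.imread('pics/s0.png'); hsv=cv2.cvtColor(im,cv2.COLOR_BGR2HSV).astype(int);H,S,V=[hsv[...,i] for i in range(3)]
m=((S<140)&(H>14)&(H<32)&(V>110)).astype(np.uint8)
for n,(x0,y0,x1,y1) in dict(S=(232,262,325,345),L=(155,290,258,375)).items():
    k=np.zeros_like(m);k[y0:y1,x0:x1]=m[y0:y1,x0:x1]
    c=max(cv2.findContours(k,0,2)[0],key=cv2.contourArea)
    P=cv2.approxPolyDP(cv2.convexHull(c),4,True)[:,0]
    print(n,[(p.tolist(),onz('side',*p,20)[:2].round(0).tolist()) for p in P])
print([np.round(proj('side',[x,y,20]),0).tolist() for x,y in((588,231),(590,159),(381,148),(379,218))])
print([np.round(proj('side',[x,y,20]),0).tolist() for x,y in((643,393),(644,305),(432,292),(430,379))])
print(sense()['eef_pos'])
E
```

```text
S [([238, 287], [589.0, 229.0]), ([248, 280], [591.0, 198.0]), ([267, 279], [563.0, 162.0]), ([320, 324], [378.0, 160.0]), ([299, 344], [371.0, 228.0])]
L [([164, 312], [641.0, 395.0]), ([201, 298], [620.0, 312.0]), ([253, 343], [439.0, 298.0]), ([253, 349], [428.0, 307.0]), ([220, 374], [426.0, 390.0]), ([163, 318], [627.0, 405.0])]
[[238.0, 288.0], [261.0, 272.0], [323.0, 320.0], [300.0, 339.0]]
[[164.0, 311.0], [198.0, 291.0], [257.0, 344.0], [223.0, 369.0]]
[430.9451372  185.7069589  263.12321177]
```

Call:
servo_tool(
  linear=[
    [0,0,0.6],
    [0,0,1],
    [0,0,1],
    [0,0,1],
    [0,0,1],
  ],
  yaw=[0,0,0,0,0],
)

```text
time: 18.15
eef_pos: [431.3, 184.1, 124.4]
eef_rot: [1.0, -0.0, 0.0, 0.0]
ft_force: [0.4, 0.3, -0.9]
grip_width: 43.8
finger_force: 15.0
```

Call:
servo_tool(
  linear=[
    [0,0,0.8],
    [0,0,0.5],
    [0,0,0.1],
    [0,0,0],
    [0,0,0],
  ],
  yaw=[0,0,0,0,0],
)

```text
time: 18.65
eef_pos: [432.0, 184.7, 84.2]
eef_rot: [1.0, -0.0, 0.0, -0.0]
ft_force: [0.2, -0.5, -1.0]
grip_width: 43.1
finger_force: 15.0
```

```bash
python3 - <<'E'
from h import *
b=snap('side','s6');print(sense()['eef_pos'])
cv2.imwrite('pics/c6.png',cv2.resize(b[230:350,230:350],(600,600),interpolation=2)[:,:,::-1])
E
```

```text
[432.06175485 184.84262323  84.28348869]
```

View pics/c6.png

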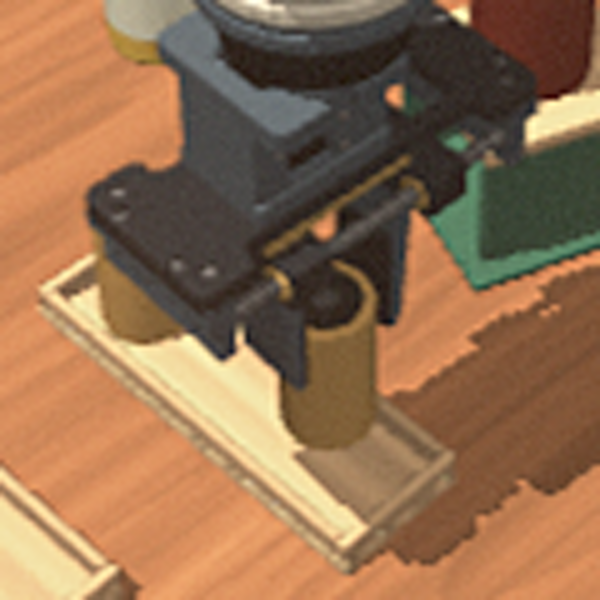

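The drum hangs above the empty half of the tray, clear of the walls. The tray's right corner is at side (320.6,321) against a predicted (323,320), so I shift +1.5 mm in y, lower and release.

Call:
servo_tool(
  linear=[
    [0,-0.06,0.2],
    [0,0,0.3],
    [0,0,0.2],
    [0,0,0.1],
    [0,0,0],
  ],
  yaw=[0,0,0,0,0],
)

```text
time: 19.2
eef_pos: [431.2, 186.6, 58.8]
eef_rot: [1.0, -0.0, -0.001, 0.0]
ft_force: [-0.1, 0.8, -2.2]
grip_width: 43.7
finger_force: 15.0
```

Call:
servo_tool(
  linear=[
    [0,0,0.05],
    [0,0,0.03],
    [0,0,0],
  ],
  yaw=[0,0,0],
)

```text
time: 19.5
eef_pos: [431.8, 186.5, 57.4]
eef_rot: [1.0, 0.0, 0.0, 0.0]
ft_force: [-0.4, -2.5, 5.8]
grip_width: 43.8
finger_force: 15.0
```

Call:
servo_tool(
  linear=[
    [0,0,0],
    [0,0,0],
    [0,0,0],
    [0,0,0],
    [0,0,0],
  ],
  yaw=[0,0,0,0,0],
  hand=-1,
)

```text
time: 20.0
eef_pos: [431.5, 186.7, 57.0]
eef_rot: [1.0, -0.0, -0.0, -0.0]
ft_force: [0.0, 1.0, 0.8]
grip_width: 80.7
finger_force: 0.0
```

Call:
servo_tool(
  linear=[
    [0,0,-0.3],
    [0,0,-0.8],
    [0,0,-1],
    [0,0,-1],
    [0,0,-1],
  ],
  yaw=[0,0,0,0,0],
)

```text
time: 20.5
eef_pos: [431.2, 186.6, 181.9]
eef_rot: [1.0, -0.0, 0.0, -0.0]
ft_force: [0.2, 0.5, 0.4]
grip_width: 91.1
finger_force: 0.0
```

Call:
servo_tool(
  linear=[
    [0,0.2,-0.9],
    [0.3,0.8,-0.5],
    [0.5,1,0],
    [0.5,1,0],
    [0.4,1,0],
  ],
  yaw=[0,0,0,0,0],
)

```text
time: 21.0
eef_pos: [483.0, 65.5, 222.9]
eef_rot: [1.0, 0.0, 0.001, -0.0]
ft_force: [0.7, 0.3, 0.6]
grip_width: 91.0
finger_force: 0.0
```

Call:
servo_tool(
  linear=[
    [0.3,1,0],
    [0.15,0.8,0],
    [0,0.4,0],
    [0,0.2,0],
    [0,0,0],
  ],
  yaw=[0,0,0,0,0],
)

```text
time: 21.5
eef_pos: [495.7, -5.3, 222.2]
eef_rot: [1.0, -0.0, -0.0, -0.0]
ft_force: [-0.7, 0.5, 0.8]
grip_width: 91.1
finger_force: 0.0
```

Call:
servo_tool(
  linear=[
    [0,0,0],
    [0,0,0],
  ],
  yaw=[0,0],
)

```text
time: 21.7
eef_pos: [495.8, -4.5, 222.1]
eef_rot: [1.0, 0.0, -0.0, -0.0]
ft_force: [-0.6, 0.3, -1.0]
grip_width: 91.3
finger_force: 0.0
```

Call:
servo_tool(
  linear=[
    [0.03,0.08,0.5],
    [0,0,0.8],
    [0,0,0.8],
    [0,0,0.6],
    [0,0,0.4],
  ],
  yaw=[0,0,0,0,0],
)

```text
time: 22.2
eef_pos: [496.3, -6.9, 127.8]
eef_rot: [1.0, 0.0, -0.001, -0.0]
ft_force: [-0.1, -0.4, -0.1]
grip_width: 91.1
finger_force: 0.0
```

Call:
servo_tool(
  linear=[
    [0,0,0],
    [0,0,0],
    [0,0,0],
  ],
  yaw=[0,0,0],
)

```text
time: 22.5
eef_pos: [497.4, -7.5, 129.8]
eef_rot: [1.0, 0.0, 0.001, 0.0]
ft_force: [-0.1, 0.8, 0.5]
grip_width: 91.3
finger_force: 0.0
```

Call:
servo_tool(
  linear=[
    [0,0,0],
    [0,0,0],
    [0,0,0],
    [0,0,0],
    [0,0,0],
  ],
  yaw=[0,0,0,0,0],
  hand=1,
  newtons=20,
)

```text
time: 23.0
eef_pos: [496.9, -7.7, 129.1]
eef_rot: [1.0, -0.0, 0.0, -0.0]
ft_force: [-0.4, 1.0, 1.6]
grip_width: 60.0
finger_force: 20.0
```

Call:
servo_tool(
  linear=[
    [0,0,0],
    [0,0,0],
    [0,0,0],
  ],
  yaw=[0,0,0],
)

```text
time: 23.3
eef_pos: [496.9, -7.7, 129.1]
eef_rot: [1.0, -0.0, 0.0, 0.0]
ft_force: [-1.3, -0.9, 5.1]
grip_width: 60.4
finger_force: 20.0
```

Call:
servo_tool(
  linear=[
    [0,0,-0.2],
    [0,0,-0.5],
    [0,0,-0.8],
    [0,0,-0.8],
    [0,0,-0.6],
  ],
  yaw=[0,0,0,0,0],
)

```text
time: 23.8
eef_pos: [497.0, -7.8, 217.6]
eef_rot: [1.0, -0.0, 0.0, 0.0]
ft_force: [0.7, -0.3, -1.3]
grip_width: 60.3
finger_force: 20.0
```

Call:
servo_tool(
  linear=[
    [0,-0.3,0],
    [0,-0.6,0],
    [-0.1,-0.8,0],
    [-0.1,-0.8,0],
    [-0.1,-0.8,0],
  ],
  yaw=[0,0,0,0,0],
)

```text
time: 24.3
eef_pos: [487.1, 92.6, 215.0]
eef_rot: [1.0, -0.0, -0.001, -0.0]
ft_force: [-0.2, -0.6, -1.0]
grip_width: 60.3
finger_force: 20.0
```

Call:
servo_tool(
  linear=[
    [-0.1,-0.8,0],
    [-0.1,-0.8,0],
    [-0.1,-0.8,0],
    [0,-0.8,0],
    [0,-0.8,0],
  ],
  yaw=[0,0,0,0,0],
)

```text
time: 24.8
eef_pos: [478.0, 212.6, 215.0]
eef_rot: [1.0, 0.0, -0.001, 0.0]
ft_force: [0.1, -0.3, -1.8]
grip_width: 60.2
finger_force: 20.0
```

Call:
servo_tool(
  linear=[
    [0,-0.8,0],
    [0,-0.8,0],
    [0,-0.7,0],
    [0,-0.5,0],
    [0,-0.3,0],
  ],
  yaw=[0,0,0,0,0],
)

```text
time: 25.3
eef_pos: [478.3, 305.4, 215.2]
eef_rot: [1.0, 0.0, -0.001, 0.0]
ft_force: [-0.3, 0.0, -2.3]
grip_width: 60.3
finger_force: 20.0
```

Call:
servo_tool(
  linear=[
    [0,-0.3,0],
    [0,0,0],
    [0,0,0],
  ],
  yaw=[0,0,0],
)

```text
time: 25.6
eef_pos: [478.9, 312.8, 215.9]
eef_rot: [1.0, -0.0, -0.0, 0.0]
ft_force: [0.1, 0.1, -1.2]
grip_width: 60.6
finger_force: 20.0
```

Call:
servo_tool(
  linear=[
    [0,-0.5,0],
    [0,-0.3,0],
    [0,-0.08,0.5],
    [0,0,0.8],
    [0,0,0.8],
  ],
  yaw=[0,0,0,0,0],
)

```text
time: 26.1
eef_pos: [479.2, 340.4, 152.5]
eef_rot: [1.0, 0.0, 0.0, -0.0]
ft_force: [0.5, -0.7, -1.7]
grip_width: 60.2
finger_force: 20.0
```

Call:
servo_tool(
  linear=[
    [0,0,0.8],
    [0,0,0.8],
    [0,0,0.6],
    [0,0,0.3],
    [0,0,0],
  ],
  yaw=[0,0,0,0,0],
)

```text
time: 26.6
eef_pos: [478.5, 339.7, 77.1]
eef_rot: [1.0, 0.0, -0.001, 0.0]
ft_force: [0.0, -0.0, -1.4]
grip_width: 60.4
finger_force: 20.0
```

Call:
servo_tool(
  linear=[
    [0,0,0],
    [0,0,0],
  ],
  yaw=[0,0],
)

```text
time: 26.8
eef_pos: [479.5, 340.1, 79.0]
eef_rot: [1.0, -0.0, 0.001, -0.0]
ft_force: [-0.2, -0.2, -2.6]
grip_width: 59.9
finger_force: 20.0
```

```bash
python3 - <<'E'
from h import *
b=snap('side','s7');print(sense()['eef_pos'])
cv2.imwrite('pics/c7.png',cv2.resize(b[260:380,140:340],(800,480),interpolation=2)[:,:,::-1])
E
```

```text
[479.49960417 340.03317569  79.01658064]
```

View pics/c7.png

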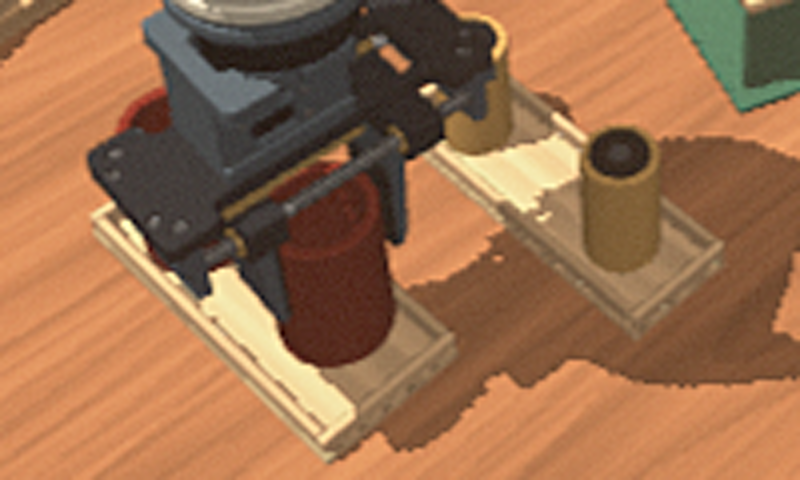

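The small drum stands upright in the narrow tray. The large one hangs inside the wide tray's walls, so I shift +1 mm, lower and release.

Call:
servo_tool(
  linear=[
    [0,-0.03,0.2],
    [0,0,0.3],
    [0,0,0.2],
    [0,0,0.08],
    [0,0,0],
  ],
  yaw=[0,0,0,0,0],
)

```text
time: 27.35
eef_pos: [478.6, 340.4, 54.0]
eef_rot: [1.0, -0.0, -0.0, 0.0]
ft_force: [-0.3, -0.8, -2.4]
grip_width: 60.3
finger_force: 20.0
```

Call:
servo_tool(
  linear=[
    [0,0,0.05],
    [0,0,0.03],
    [0,0,0],
  ],
  yaw=[0,0,0],
)

```text
time: 27.65
eef_pos: [479.1, 340.7, 53.1]
eef_rot: [1.0, -0.0, 0.0, -0.0]
ft_force: [-3.3, -1.2, 11.3]
grip_width: 60.5
finger_force: 20.0
```

Contact at the expected height; release and retreat.

Call:
servo_tool(
  linear=[
    [0,0,0],
    [0,0,0],
    [0,0,0],
    [0,0,0],
    [0,0,0],
  ],
  yaw=[0,0,0,0,0],
  hand=-1,
)

```text
time: 28.15
eef_pos: [478.9, 340.5, 52.2]
eef_rot: [1.0, -0.0, -0.0, 0.0]
ft_force: [-0.1, 0.2, 0.5]
grip_width: 90.8
finger_force: 0.0
```

Call:
servo_tool(
  linear=[
    [0,0,-0.3],
    [0,0,-0.8],
    [0,0,-1],
    [0,0,-1],
    [0,0,-1],
  ],
  yaw=[0,0,0,0,0],
)

```text
time: 28.65
eef_pos: [478.8, 340.5, 177.1]
eef_rot: [1.0, -0.0, 0.0, -0.0]
ft_force: [-0.1, 0.4, -0.3]
grip_width: 91.5
finger_force: 0.0
```

Call:
servo_tool(
  linear=[
    [0,0.5,-1],
    [0,1,-1],
    [0,1,0],
    [0,1,0],
    [0,1,0],
  ],
  yaw=[0,0,0,0,0],
)

```text
time: 29.15
eef_pos: [478.7, 204.5, 236.2]
eef_rot: [1.0, 0.0, 0.001, -0.0]
ft_force: [0.9, 0.4, 0.6]
grip_width: 91.5
finger_force: 0.0
```

Call:
servo_tool(
  linear=[
    [0,1,0],
    [0,1,0],
    [0,1,0],
    [0,0.5,0],
    [0,0,0],
  ],
  yaw=[0,0,0,0,0],
)

```text
time: 29.65
eef_pos: [478.9, 99.0, 235.9]
eef_rot: [1.0, -0.001, 0.0, 0.0]
ft_force: [0.4, -0.1, 0.2]
grip_width: 91.4
finger_force: 0.0
```

```bash
python3 - <<'E'
from h import *
b=snap('side','s8');a=snap('top','t8');print(sense()['eef_pos'])
cv2.imwrite('pics/c8.png',np.hstack([cv2.resize(b[180:380,140:440],(480,320)),cv2.resize(a[120:320,120:320],(320,320))])[:,:,::-1])
E
```

```text
[478.96181426 100.71812273 235.68486272]
```

View pics/c8.png

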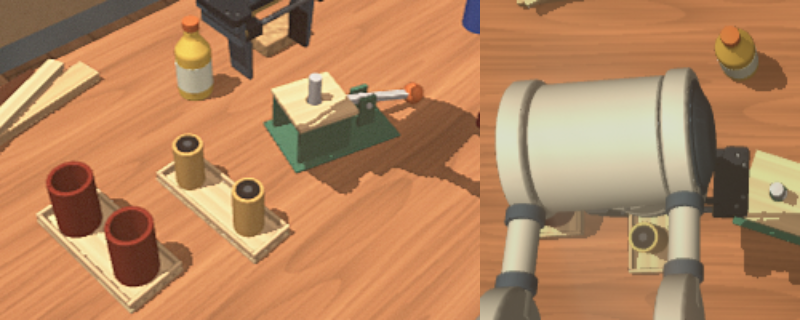

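Both drums stand upright inside their trays: the large at crop (132,245) and the small at (248,205). The mates and the bottle look undisturbed, the lever is down and the gripper is clear, so I'm handing in.

```bash
python3 -c "from bench import *;print(close_job())"
```

```text
the job is handed in; nothing more can be done
None
```

The job is done and handed in at about 30 s of robot time: the small drum was knocked out on the stand and stands upright in the narrow tray, and the large drum stands upright in the wide tray, with nothing seen disturbed in the last pictures.

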